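# Stamp the top voucher on the pad

### The job

Take the rectangular hand stamp by its handle from its dock and press it squarely and firmly, for a good second, into the empty outlined stamp box on the top voucher of the stack, with the print's long side along the box's long side, not so hard that the form is creased and without shifting the form or marking outside the box. Lift it straight off without sliding and stand it back upright in the dock it came from; leave the round stamp and everything else where they are.

Things in the scene. Friction and masses are not known exactly. Their poses are not given: they have to be found in the camera images.
- stamp: Rectangular pre-inked hand stamp, 92 mm tall, 84 to 168 g, standing upright in its dock. Origin at the centre of its flat printing face (underside), z up along the handle. Face 46 mm along x by 26 mm along y; foot block above it 48 x 28 mm, up to 22 mm; thin steel neck; wooden handle from 36 to 92 mm. Looks the same after half a turn and may be printed either way round.
- stamp_grip (a point): Point on the stamp's axis in its dark wooden handle, 68 mm above the printing face: a good height to grip. The handle has flat sides, 34 mm along the stamp's x by 20 mm along its y; grip it across the 20 mm (along y).
- dock: Fixed grey dock of the rectangular stamp: shallow open tray, 68 mm along x by 48 mm along y, walls 4 mm thick and 12 mm high, inner floor 60 x 40 mm, 4 mm above the table. Origin on the table under its centre, z up. The stamp's x lies along the dock's x, give or take a few degrees.
- round_stamp: Round hand stamp, a bystander: foot 32 mm in diameter, turned round wooden handle, 86 mm tall, origin at the centre of its underside. It stands in another dock of the same form, some 14 cm or more away. Leave it alone.
- form_tray: Fixed low black tray, 200 (x) by 160 mm (y), rim 14 mm high, with a stack of white voucher forms, 174 x 134 mm. Origin on the table under its centre, z up. The stack's top is 18 to 44 mm above the table: its present thickness is not measured and must be felt. It lies on a rubber mat and gives about 0.2 mm per newton pressed, up to 9 mm. Counts with the tray for forces.
- box_centre (a point): Centre of the empty outlined stamp box, 58 mm along the tray's x by 38 mm along its y, near a corner of the top form; given at table height (not the form's), axes as the tray's. The print goes centred in it, long side along the tray's x. It prints properly at a steady 8 to 16 N held for 0.8 s or more; over 20 N creases the form.
- form_x (a joint): How far the loose top form has been dragged along the tray's x, m; 0 at the start. About 1 N sideways drags it along with a stamp pressed on it.
- form_y (a joint): The same along the tray's y.
- till_roll: White paper roll standing on end, 58 mm in diameter, 57 mm tall, origin at the centre of its underside. Bystander.
- stapler: Dark stapler, 130 x 32 x 55 mm, long side along its x, origin at the centre of its underside. Bystander.
- clip_dish: White bowl, 60 mm in diameter, 28 mm tall, origin at the centre of its underside. Bystander.
- tape_roll: Disc of clear tape, 70 mm in diameter, 19 mm tall, origin at the centre of its underside. Bystander.
There are look-alikes about, which are no part of the job. What is shaped like the dock but purple is not meant.

How it is judged:
By the outcome, as a careful person would: the job done as asked, in the order asked, and still so for the second after the job is handed in, with the robot touching nothing.
It also fails if it takes over 59 s, if anything falls off the work surface, if the arm or the gripper's body presses on something with over 40 N, if the wrist force passes 120 N, or if a joint passes its speed limit or range.

### The arm

A 6-joint arm with a two-finger parallel gripper is mounted at the origin on the work surface. World frame = base frame: x ahead of the robot, y to its left, z up, the work surface at z = 0. Lengths are in mm, angles in rad, forces in N, time in s.
With the tool pointing down it reaches from about 275 to 1000 mm from the base axis. Payload 8.4 kg.
Tool frame: the origin (TCP) lies between the finger pads; the fingertips stand r.tips_ahead ahead of it and the grasp point (between the pads) lies 6 mm ahead of it (r.tips_ahead is the distance from the TCP to the fingertips, in mm); z points along the fingers, y is the line along which they close (so a half turn about z gives the same grasp; the last joint's range is limited). The gripper opens to 85 mm and grips with 20 to 120 N. Pads are 22 mm wide; open, the fingers measure 114 mm over their backs; the gripper's body (76 mm by 85 mm) begins 54 mm behind the grasp point. The pads swing forward as they close: fully open they stand 13 mm farther back than shut.
Start: joints at [1.28, 0.353, 1.633, -0, 1.155, -0.002], TCP at [178, 599.119, 256.281] pointing down, gripper open.
Joint ranges: [-2.63, 2.63], [-0.92, 2.1], [0.06, 2.66], [-1.3, 4.44], [0, 2.69], [-3.02, 3.02]. Speed limits (rad/s): [2.22, 2.22, 2.79, 3.14, 3.14, 3.14].

### API

Orientations are given as [roll, pitch, yaw] about the fixed x, y, z axes, in that order (R = Rz(yaw) Ry(pitch) Rx(roll)).
In Python, from rig import r gives the robot as it stands.
- The arm moves only by the tool carry_out, never from a script. Its arguments are lists of equal length, an entry for each row: "delta_pos": the shift along the tool's x, y, z in m, a list of three; "rot": the turn, a rotation vector about the tool's x, y, z in degrees, a list of three. A call has 1 to 8 rows; each row is the pose to reach, as a shift and turn from the pose commanded when the call began, along the tool's axes at that moment; what a row does not reach only later rows make up. A row lasts 1/8 s, in which the tool goes at most 62.5 mm and 10.7 degrees, less where a joint would pass 70% of its speed; a pose out of reach is approached as far as the arm can. A call with a gripper value outside its range is refused whole. "claw" is the finger opening in m, from 0 to 0.0854, set as the call begins (left out, the last holds). The fingers move at their own pace and stop on an object; "grip_force" is the grip in N (left out, the last holds). Time passes only in rows, so rows that repeat a pose let the fingers close. It gives the time, the measured TCP pose, the force, the opening and the grip force at its end, in the units of the state.
- r.sense(): the state, without advancing time (a new reading comes with each control period).
- r.grab_frame(name): name is "scene" or "top" or "wrist"; returns the picture (420x560x3 uint8, blue, green, red); there is no depth.
- r.camera_info(name): a dict with "fx", "fy", "cx", "cy" (pixels), "pose" (4x4, takes a point from camera to world coordinates); the wrist camera has in their place "hand_eye" (4x4, takes a point from camera to tool coordinates, whose origin is the TCP and whose axes are the flange's). Camera axes: x right, y down, z forward; pixel columns grow to the right and rows downward; lengths in mm; the calibration is good to about 2 mm. The wrist camera is an equidistant fisheye: a pixel r from the principal point sees the ray r / f radians off the axis. A picture is of the moment at which its call begins: read the wrist's pose just before it. camera_info takes no time and is no camera call.
- r.sign_off(): hands the job in; it is judged then, once.
Trained networks look in the newest picture that a camera, given by its name, has taken for a name from the list of things; names that differ only in an ending like _2 or _b are one class to them, and where a whole thing is asked for, a point or a joint stands for the part that bears it (a point fixed in the world has none). Each returns a list of dicts, best first, with "p" (0 to 1); they miss things now and then, are a little off and sometimes report something else, mostly with a low value. They report only what shows in the picture. A call takes as long as a camera call. They do not tell look-alikes from the thing itself.
- r.recognise(thing, camera): "box" ([left, top, right, bottom] in pixels, round what is visible of it).
- r.cut_out(thing, camera): "mask" (420x560 bool, what is visible of it) and "box" ([left, top, right, bottom] in pixels, round what is visible of it).
The state is a dict: "clock": time; "qpos": joint angles; "qvel": joint speeds; "joint_efforts": joint torques, N m; "eef_pos": TCP position; "tcp_rot": TCP orientation; "contact_force": force on the tool from outside, world axes, zero at the start; "wrist_torque": the same for the moment, N m; "opening": opening from 0.0 (shut) to 1.0 (fully open); "grasp_force": force on a finger pad.
Only numpy, scipy, OpenCV 4.12 (cv2) and the standard library are available. Lean on these libraries where they do the work, as an engineer would, in place of code of your own. Each camera call takes 0.05 s, during which the arm holds its last target. There are 200 camera calls.

## Working session

There is one attempt and no reset: what is moved stays moved. The work goes in short steps, Python scripts to look and compute and a tool call to move; the robot and the scene stay as the last step left them, time stands still between calls to the robot, and variables do not carry over. Pictures are saved under pics/ and viewed, at most 12 in all, crops included, and the job is handed in when it is done.

Besides the shell and the picture viewer there is one more tool, called after "Emit:" as name(argument=value, ...) on one line, values as JSON. carry_out: Moves the arm, as the interface text tells. Its arguments: {"type":"object","properties":{"delta_pos":{"type":"array","items":{"type":"array","items":{"type":"number"}}},"rot":{"type":"array","items":{"type":"array","items":{"type":"number"}}},"claw":{"type":"number"},"grip_force":{"type":"number"}},"required":["delta_pos","rot"]}

```bash
mkdir -p pics; ls
python3 - <<'E'
from rig import r
import cv2,numpy as np
print(r.sense()); print(r.tips_ahead)
for c in("scene","top","wrist"):
    im=r.grab_frame(c); cv2.imwrite(f"pics/{c}0.png",im); i=r.camera_info(c)
    print(c,{k:(np.round(v,3).tolist() if hasattr(v,'shape') or isinstance(v,list) else v) for k,v in i.items()})
a=cv2.imread("pics/scene0.png");b=cv2.imread("pics/top0.png")
for t in("stamp","dock","form_tray","box_centre","round_stamp"):
    for c in ("top","scene"):
        print(t,c,[(round(d["p"],2),np.round(d["box"]).tolist()) for d in r.recognise(t,c)])
E
```

```text
pics
{'clock': 0.0, 'qpos': array([ 1.27958537e+00,  3.53668155e-01,  1.63415745e+00,  2.45900215e-05,
        1.15520676e+00, -2.38489361e-03]), 'qvel': array([-0.00049897, -0.00029941,  0.00050934, -0.00023117,  0.00068234,
       -0.00224126]), 'joint_efforts': array([ 1.22195805e-03, -6.05260348e+01, -3.42077565e+01, -5.79696393e-05,
        9.27429297e-03,  7.52773758e-05]), 'eef_pos': array([177.86963773, 598.67813696, 255.5391901 ]), 'tcp_rot': array([-3.14015300e+00, -2.59160660e-05,  2.85275663e+00]), 'contact_force': array([-0.91582654,  0.28002045,  0.73580688]), 'wrist_torque': array([-0.01826553,  0.0247344 , -0.04842185]), 'grasp_force': 0.0, 'opening': 0.9998970145354179}
25.0
scene {'fx': 420.5867988878502, 'fy': 420.5867988878502, 'cx': 281.9709799990022, 'cy': 203.97908449507835, 'pose': [[-0.144, 0.747, -0.649, 1281.874], [0.989, 0.118, -0.083, 81.615], [0.015, -0.654, -0.756, 915.48], [0.0, 0.0, 0.0, 1.0]]}
top {'fx': 431.3670236349543, 'fy': 431.3670236349543, 'cx': 281.31904059057723, 'cy': 206.26954357761468, 'pose': [[-0.003, -0.983, 0.183, 376.686], [-1.0, -0
[... 297 characters left out ...]
[0.0, 0.0, 0.0, 1.0]]}
stamp top [(0.64, [325.0, 191.0, 345.0, 217.0])]
stamp scene [(0.66, [228.0, 188.0, 239.0, 217.0])]
dock top [(0.7, [319.0, 189.0, 349.0, 224.0]), (0.6, [268.0, 195.0, 295.0, 230.0]), (0.54, [135.0, 145.0, 238.0, 256.0])]
dock scene [(0.94, [269.0, 205.0, 284.0, 224.0]), (0.34, [167.0, 177.0, 184.0, 200.0])]
form_tray top [(0.59, [135.0, 146.0, 238.0, 254.0])]
form_tray scene [(0.85, [314.0, 200.0, 398.0, 269.0]), (0.16, [230.0, 187.0, 240.0, 217.0])]
box_centre top [(0.73, [134.0, 145.0, 236.0, 255.0])]
box_centre scene [(0.71, [314.0, 202.0, 397.0, 273.0])]
round_stamp top [(0.85, [410.0, 205.0, 434.0, 225.0])]
round_stamp scene [(0.61, [167.0, 175.0, 182.0, 202.0])]
```

View pics/top0.png

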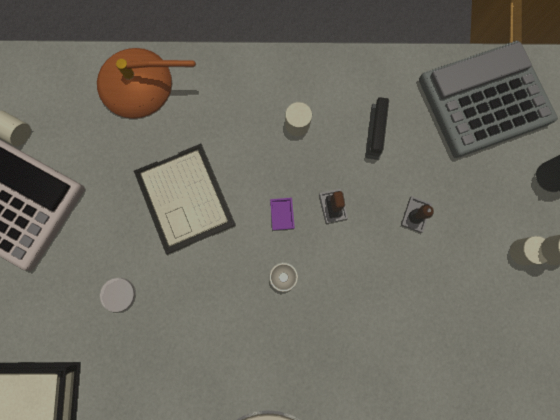

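View pics/scene0.png

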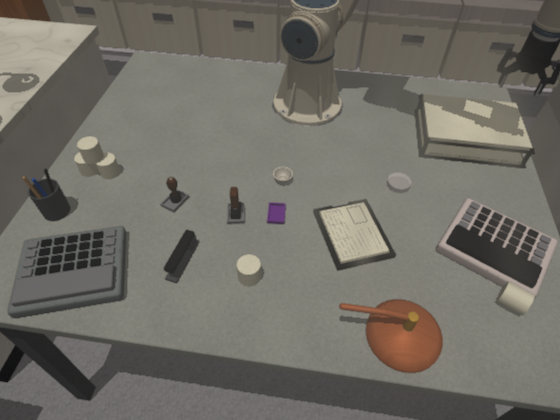

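```bash
cat > h.py <<'E'
from rig import r
import numpy as np, cv2
from scipy.spatial.transform import Rotation as R
def T(pos,rot):
    M=np.eye(4);M[:3,:3]=R.from_euler('xyz',rot).as_matrix();M[:3,3]=pos;return M
def rays(cam,px,tcp=None):
    i=r.camera_info(cam);px=np.atleast_2d(np.float64(px))
    d=(px-[i['cx'],i['cy']])/[i['fx'],i['fy']]
    if cam=='wrist':
        t=np.linalg.norm(d,axis=1,keepdims=True);v=np.hstack([d/np.maximum(t,1e-9)*np.sin(t),np.cos(t)]);P=tcp@i['hand_eye']
    else: v=np.hstack([d,np.ones((len(d),1))]);P=np.asarray(i['pose'])
    return P[:3,3],v@P[:3,:3].T
def toplane(cam,px,z,tcp=None):
    o,v=rays(cam,px,tcp);return o+v*((z-o[2])/v[:,2:])
def proj(cam,p,tcp=None):
    i=r.camera_info(cam);P=(tcp@i['hand_eye']) if cam=='wrist' else np.asarray(i['pose'])
    q=(np.atleast_2d(p)-P[:3,3])@P[:3,:3]
    if cam=='wrist':
        n=np.linalg.norm(q[:,:2],axis=1,keepdims=True);d=q[:,:2]/np.maximum(n,1e-9)*np.arctan2(n,q[:,2:])
    else:d=q[:,:2]/q[:,2:]
    return d*[i['fx'],i['fy']]+[i['cx'],i['cy']]
def now():
    s=r.sense();return T(s['eef_pos'],s['tcp_rot'])
def move(pos,yaw,cmd=None):
    "tool-frame shift (m) and turn (deg) from cmd (4x4; default measured) to a down-pointing pose"
    A=now() if cmd is None else cmd;B=T(pos,[np.pi,0,yaw]);D=np.linalg.inv(A)@B
    print('dpos m',np.round(D[:3,3]/1e3,4),'rot deg',np.round(R.from_matrix(D[:3,:3]).as_rotvec(degrees=True),2))
def rect(pts):
    "centre, long-axis yaw (mod pi), sides of min-area rect of Nx2 world pts"
    (c,(w,h),a)=cv2.minAreaRect(np.float32(pts)); 
    if w<h:a+=90;w,h=h,w
    return np.round(c,1),round(np.deg2rad((a+90)%180-90),4),(round(w,1),round(h,1))
E
python3 - <<'E'
from h import *
print('traycorners',toplane('top',[[135,173],[202,145],[235,222],[168,251]],14)[:,:2].round())
print('box',toplane('top',[[165,212],[184,206],[191,231],[172,238]],30)[:,:2].round())
print('dock',toplane('top',[[320,193],[341,190],[347,219],[327,222]],8)[:,:2].round())
print('round',toplane('top',[[416,215]],8)[:,:2].round(), 'stapler',toplane('top',[[377,128]],50)[:,:2].round())
r.grab_frame('top')
for t,z in (('dock',10),('form_tray',14)):
    for d in r.cut_out(t,'top'):
        ys,xs=np.nonzero(d['mask']);print(t,round(d['p'],2),rect(toplane('top',np.c_[xs,ys],z)[:,:2]))
# wrist stare point
print(toplane('wrist',[[280,210]],40,T([300,-100,300],[np.pi,0,0])))
E
```

```text
traycorners [[623. 293.]
 [688. 148.]
 [514.  71.]
 [452. 213.]]
box [[534. 219.]
 [547. 179.]
 [493. 163.]
 [478. 202.]]
dock [[ 580. -115.]
 [ 587. -161.]
 [ 522. -173.]
 [ 515. -129.]]
round [[ 531. -325.]] stapler [[ 716. -237.]]
dock 0.82 (array([532.9, -30.6]), np.float64(0.0772), (69.6, 48.8))
dock 0.67 (array([ 550.7, -142. ]), np.float64(0.2086), (68.5, 48.2))
form_tray 0.92 (array([568.1, 184.2]), np.float64(0.4113), (201.9, 160.6))
form_tray 0.27 (array([ 553.4, -147.8]), np.float64(0.1655), (55.8, 39.8))
[[263.15280805 -95.42477332  40.        ]]
```

Run:
```python
from h import *
C=T([178,599.119,256.281],[np.pi,0,2.8528])
move([550,200,300],0.41,C)
```

```text
dpos m [-0.4703 -0.2766 -0.0437] rot deg [  0.    -0.   139.96]
```

Emit:
carry_out(delta_pos=[[-0.05, -0.03, -0.0437], [-0.1, -0.06, -0.0437], [-0.15, -0.09, -0.0437], [-0.2, -0.12, -0.0437], [-0.25, -0.15, -0.0437], [-0.3, -0.18, -0.0437], [-0.35, -0.21, -0.0437], [-0.4, -0.24, -0.0437]], rot=[[0, 0, 10], [0, 0, 20], [0, 0, 30], [0, 0, 40], [0, 0, 50], [0, 0, 60], [0, 0, 70], [0, 0, 80]])

```text
clock: 1.8
eef_pos: [494.2, 253.6, 300.2]
tcp_rot: [3.141, -0.0, 1.451]
contact_force: [-0.1, 0.7, -0.1]
opening: 1.001
grasp_force: 0.0
```

Run:
```python
from h import *
s=r.sense();print(s['clock'],s['eef_pos'].round(1),s['tcp_rot'].round(3),s['qvel'].round(2))
C=T([178,599.119,256.281],[np.pi,0,2.8528])
D=T([-400,-240,-43.7],[0,0,np.deg2rad(80)]);C=C@D;print(C[:3,3])
move([550,200,300],0.41,C)
```

```text
1.8 [494.2 253.6 300.2] [ 3.141 -0.     1.451] [-0.83  0.17 -0.21  0.    0.04  0.56]
[493.08454784 255.13974523 299.981     ]
dpos m [-0.0483  0.0628 -0.    ] rot deg [-0.   -0.   59.96]
```

Emit:
carry_out(delta_pos=[[-0.01, 0.013, 0], [-0.02, 0.026, 0], [-0.03, 0.039, 0], [-0.04, 0.052, 0], [-0.048, 0.063, 0], [-0.048, 0.063, 0], [-0.048, 0.063, 0], [-0.048, 0.063, 0]], rot=[[0, 0, 10], [0, 0, 20], [0, 0, 30], [0, 0, 40], [0, 0, 50], [0, 0, 60], [0, 0, 60], [0, 0, 60]])

```text
clock: 2.8
eef_pos: [550.1, 200.4, 300.0]
tcp_rot: [-3.142, 0.0, 0.413]
contact_force: [0.3, 0.2, 0.1]
opening: 1.001
grasp_force: 0.0
```

Run:
```python
from h import *
s=r.sense();print(s['clock'],s['eef_pos'].round(1),s['tcp_rot'].round(3),s['qvel'].round(2))
A=T(s['eef_pos'],s['tcp_rot'])
im=r.grab_frame('wrist');cv2.imwrite('pics/w1.png',im);np.save('w1.npy',A)
for d in r.cut_out('form_tray','wrist'):
    ys,xs=np.nonzero(d['mask']);print(round(d['p'],2),d['box'],rect(toplane('wrist',np.c_[xs,ys],14,A)[:,:2]))
```

```text
2.8 [550.1 200.4 300. ] [-3.142  0.     0.413] [ 0.   -0.   -0.    0.    0.    0.01]
0.6 [236.2, 87.5, 367.4, 245.8] (array([569.5, 183.7]), np.float64(0.4119), (201.5, 161.7))
```

View pics/w1.png

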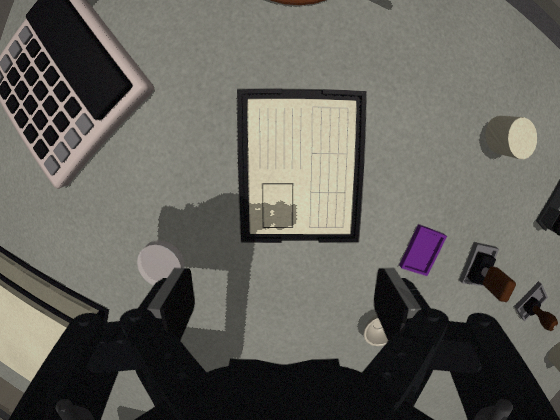

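Run:
```python
from h import *
A=np.load('w1.npy');im=cv2.imread('pics/w1.png');g=im.max(2).astype(float)
def sub(p,lo):  # darkest subpixel in profile
    k=int(np.argmin(p));w=np.clip(np.median(p)-p[max(0,k-2):k+3],0,None);return lo+max(0,k-2)+(w*np.arange(len(w))).sum()/w.sum()
L=sub(g[188:200,255:272].mean(0),255);Rr=sub(g[188:200,284:301].mean(0),284)
Tp=sub(g[176:191,266:290].mean(1),176);B=sub(g[220:236,266:290].mean(1),220)
print('box px',L,Rr,Tp,B)
m=(g[80:255,230:375]>75).astype(np.uint8);n,l,st,_=cv2.connectedComponentsWithStats(m)
k=l[80,60];pm=np.argwhere(l==k)[:,::-1]+[230,80];print('paper bbox',pm.min(0),pm.max(0),len(pm))
hull=cv2.convexHull(pm.astype(np.float32)).reshape(-1,2)
for h in (18,24,30,36,42):
    print(h,'paper',rect(toplane('wrist',hull,h,A)[:,:2]),'box',rect(toplane('wrist',[[L,Tp],[Rr,Tp],[Rr,B],[L,B]],h,A)[:,:2]))
tray=np.array([569.5,183.7]);
```

```text
box px 262.2195295794726 292.1894736842105 183.31757451181912 234.4976936382856
paper bbox [247  98] [356 233] 14263
18 paper (array([570.3, 184.9]), np.float64(0.4129), (172.2, 133.6)) box (array([508.9, 190.9]), np.float64(0.4153), (68.3, 39.3))
24 paper (array([571. , 185.6]), np.float64(0.4129), (169.6, 131.6)) box (array([510.6, 191.5]), np.float64(0.4153), (67.3, 38.7))
30 paper (array([571.8, 186.3]), np.float64(0.4129), (167.0, 129.6)) box (array([512.3, 192.1]), np.float64(0.4153), (66.2, 38.1))
36 paper (array([572.5, 187. ]), np.float64(0.4129), (164.4, 127.6)) box (array([513.9, 192.7]), np.float64(0.4153), (65.2, 37.5))
42 paper (array([573.3, 187.7]), np.float64(0.4129), (161.8, 125.6)) box (array([515.6, 193.3]), np.float64(0.4153), (64.2, 36.9))
```

Run:
```python
from h import *
A=np.load('w1.npy');im=cv2.imread('pics/w1.png');g=im.max(2).astype(float)
def prof(p,lo):print(lo,p.round().astype(int).tolist())
prof(g[222:246,265:290].mean(1),222);prof(g[92:104,265:290].mean(1),92);prof(g[120:140,240:256].mean(0),240);prof(g[120:140,350:366].mean(0),350)
prof(g[205:222,250:300].mean(0),250)
```

```text
222 [122, 126, 133, 133, 140, 48, 170, 187, 205, 206, 205, 202, 24, 25, 24, 15, 17, 25, 35, 61, 79, 136, 136, 135]
92 [42, 27, 34, 39, 40, 39, 76, 202, 205, 206, 206, 207]
240 [36, 34, 26, 32, 35, 35, 35, 78, 183, 207, 207, 207, 208, 208, 207, 208]
350 [205, 206, 206, 206, 202, 150, 47, 39, 37, 22, 14, 33, 39, 39, 39, 77]
250 [116, 120, 121, 121, 121, 128, 128, 125, 128, 129, 123, 121, 77, 87, 116, 122, 121, 121, 121, 121, 133, 148, 149, 137, 127, 123, 124, 123, 124, 124, 124, 123, 124, 124, 125, 126, 125, 125, 125, 129, 126, 113, 66, 112, 127, 127, 169, 203, 209, 209]
```

Run:
```python
from h import *
A=np.load('w1.npy')
w=lambda px,h:toplane('wrist',px,h,A)[:,:2]
c,s=np.cos(.4125),np.sin(.4125);M=np.array([[c,s],[-s,c]])
for h in (18,22,26,30,34,38):
    x=w([[277,98.1],[277,233.5],[247.4,130],[355.2,130]],h)@M.T
    b=w([[262.3,183.3],[292.1,183.3],[292.1,227],[262.3,227]],h)
    print(h,'L',(x[0,0]-x[1,0]).round(1),'W',abs(x[2,1]-x[3,1]).round(1),'paper c',(M.T@[x[:2,0].mean(),x[2:,1].mean()]).round(1),'box',rect(b))
r.grab_frame('top');d=r.cut_out('form_tray','top')
```

```text
18 L 172.3 W 132.2 paper c [570.  184.6] box (array([513.7, 192.9]), np.float64(0.4149), (57.9, 38.7))
22 L 170.6 W 130.9 paper c [570.5 185. ] box (array([514.8, 193.3]), np.float64(0.4149), (57.3, 38.3))
26 L 168.9 W 129.5 paper c [571.  185.5] box (array([515.9, 193.7]), np.float64(0.4149), (56.7, 38.0))
30 L 167.2 W 128.2 paper c [571.5 186. ] box (array([516.9, 194.1]), np.float64(0.4149), (56.1, 37.6))
34 L 165.4 W 126.9 paper c [572.  186.4] box (array([518. , 194.4]), np.float64(0.4149), (55.5, 37.2))
38 L 163.7 W 125.5 paper c [572.5 186.9] box (array([519.1, 194.8]), np.float64(0.4149), (55.0, 36.8))
```

Run:
```python
from h import *
move([587,-135,250],0.2)
```

```text
dpos m [-0.1002  0.3222  0.05  ] rot deg [ 0.   -0.   12.09]
```

Emit:
carry_out(delta_pos=[[-0.017, 0.055, 0.008], [-0.034, 0.11, 0.017], [-0.051, 0.165, 0.025], [-0.068, 0.22, 0.033], [-0.085, 0.275, 0.042], [-0.1, 0.322, 0.05], [-0.1, 0.322, 0.05], [-0.1, 0.322, 0.05]], rot=[[0, 0, 2], [0, 0, 4], [0, 0, 6], [0, 0, 8], [0, 0, 10], [0, 0, 12], [0, 0, 12], [0, 0, 12]])

```text
clock: 4.0
eef_pos: [586.5, -134.6, 249.9]
tcp_rot: [-3.141, 0.0, 0.2]
contact_force: [-0.4, 1.0, 0.5]
opening: 1.0
grasp_force: 0.0
```

Run:
```python
from h import *
s=r.sense();print(s['clock'],s['eef_pos'].round(1),s['tcp_rot'].round(3),s['qvel'].round(2))
A=T(s['eef_pos'],s['tcp_rot'])
im=r.grab_frame('wrist');cv2.imwrite('pics/w2.png',im);np.save('w2.npy',A)
for t,z in(('dock',12),('stamp',92)):
  for d in r.cut_out(t,'wrist'):
    ys,xs=np.nonzero(d['mask']);print(t,round(d['p'],2),d['box'],rect(toplane('wrist',np.c_[xs,ys],z,A)[:,:2]))
```

```text
4.0 [ 586.5 -134.6  249.9] [-3.141  0.     0.2  ] [ 0.02 -0.01  0.    0.    0.    0.  ]
dock 0.98 [168.7, 176.6, 210.5, 244.5] (array([535.8, -32.6]), np.float64(0.0775), (71.7, 50.1))
dock 0.84 [262.5, 184.9, 308.2, 242.3] (array([ 553.3, -142.4]), np.float64(0.2204), (70.2, 47.5))
stamp 0.71 [274.9, 197.5, 295.6, 260.3] (array([ 563.9, -140. ]), np.float64(0.2011), (61.1, 23.0))
```

```bash
python3 -c "
import cv2
im=cv2.imread('pics/w2.png')[130:310,190:390];cv2.imwrite('pics/w2c.png',cv2.resize(im,None,fx=3,fy=3,interpolation=cv2.INTER_CUBIC))"
```

```text
(no output)
```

View pics/w2c.png

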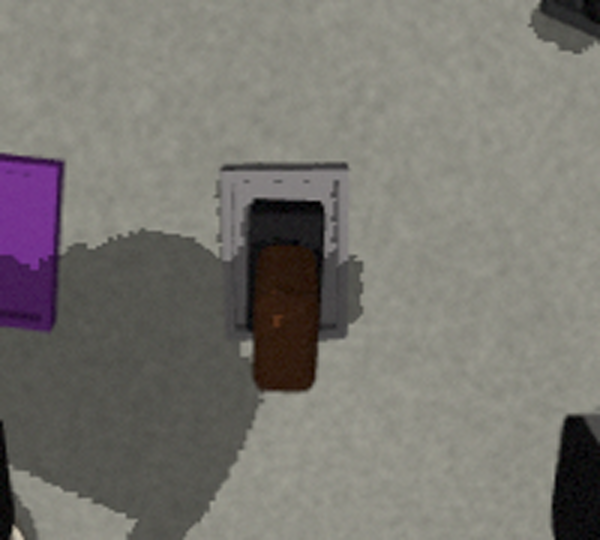

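Run:
```python
from h import *
A=np.load('w2.npy')
f=lambda u,v:(190+(u+.5)/3-.5,130+(v+.5)/3-.5)
c,s=np.cos(.2),np.sin(.2);M=np.array([[c,s],[-s,c]])
def q(u,v,z):return (M@toplane('wrist',[f(u,v)],z,A)[0,:2]).round(1)
print('foot +x edge corners z26',q(250,200,26),q(324,200,26),'centre x',q(287,200,26)[0]-24)
print('handle +x z40',q(257,245,40),q(320,245,40),q(288,245,40)[0]-17)
print('handle top -x z96',q(253,390,96),q(316,390,96),q(285,390,96)[0]+17)
print('sides low',q(253,380,96),q(316,380,96))
print('dock corners z12',q(218,165,12),q(349,165,12),q(346,340,12),q(228,338,12))
print('M@dock',M@[551,-142], M@[553.3,-142.4])
```

```text
foot +x edge corners z26 [ 538.5 -237.3] [ 538.6 -263.9] centre x 514.5
handle +x z40 [ 525.8 -240.1] [ 525.9 -262.1] 508.9
handle top -x z96 [ 496.5 -240.1] [ 496.5 -259.3] 513.5
sides low [ 499.9 -240.1] [ 499.9 -259.2]
dock corners z12 [ 548.4 -225.1] [ 548.5 -273.7] [ 478.6 -274. ] [ 479.4 -227.7]
M@dock [ 511.80563942 -248.63625532] [ 513.98032481 -249.48522141]
```

Run:
```python
from h import *
move([553,-143.2,150],0.2)
move([553,-143.2,78],0.2)
```

```text
dpos m [-0.035   0.0025  0.1003] rot deg [-0.   -0.02  0.1 ]
dpos m [-0.035   0.0025  0.1723] rot deg [-0.   -0.02  0.1 ]
```

Emit:
carry_out(delta_pos=[[-0.018, 0.0015, 0.05], [-0.035, 0.0025, 0.1], [-0.035, 0.0025, 0.1], [-0.035, 0.0025, 0.125], [-0.035, 0.0025, 0.15], [-0.035, 0.0025, 0.172], [-0.035, 0.0025, 0.172], [-0.035, 0.0025, 0.172]], rot=[[0, 0, 0], [0, 0, 0], [0, 0, 0], [0, 0, 0], [0, 0, 0], [0, 0, 0], [0, 0, 0], [0, 0, 0]], claw=0.06, grip_force=60)

```text
clock: 5.15
eef_pos: [554.6, -144.3, 79.9]
tcp_rot: [3.14, -0.002, 0.201]
contact_force: [-0.2, 0.3, 0.1]
opening: 0.702
grasp_force: 0.0
```

Run:
```python
from h import *
s=r.sense();print(s['clock'],s['eef_pos'].round(1),s['tcp_rot'].round(3),s['contact_force'].round(1))
A=T(s['eef_pos'],s['tcp_rot']);im=r.grab_frame('wrist');cv2.imwrite('pics/w3.png',im);np.save('w3.npy',A)
```

```text
5.15 [ 554.6 -144.3   79.9] [ 3.14e+00 -2.00e-03  2.01e-01] [-0.2  0.3  0.1]
```

View pics/w3.png

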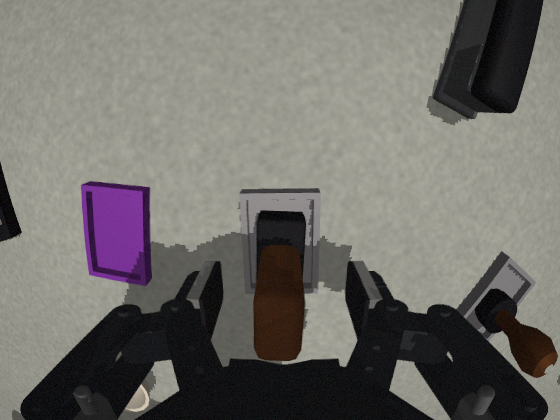

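Run:
```python
from h import *
A=np.load('w3.npy');I=np.linalg.inv(A)
im=cv2.imread('pics/w3.png').astype(int)
print(im[204:220,268:296].mean((1,2)).round().tolist());print(im[236:256,270:292].mean(1).round().astype(int).tolist());print(im[352:366,268:292].mean(1).round().astype(int).tolist())
def t(u,v,z):
    p=toplane('wrist',[(u,v)],z,A)[0];return (I@np.r_[p,1])[:3].round(1)
print('foot',t(259,212,26),t(304,212,26));print('hand z40',t(264,246,40),t(299,246,40));print('top -x',t(254,358,96),t(300,358,96))
```

```text
[142.0, 142.0, 141.0, 141.0, 141.0, 141.0, 133.0, 41.0, 13.0, 14.0, 11.0, 13.0, 12.0, 12.0, 13.0, 14.0]
[[32, 30, 31], [28, 27, 28], [25, 23, 24], [20, 19, 20], [20, 18, 18], [19, 18, 18], [19, 17, 18], [18, 17, 18], [18, 17, 20], [15, 23, 37], [16, 28, 48], [14, 27, 47], [16, 28, 48], [14, 27, 47], [15, 28, 48], [14, 26, 47], [17, 28, 48], [14, 26, 47], [15, 27, 48], [16, 27, 47]]
[[17, 30, 52], [15, 30, 52], [17, 30, 53], [18, 32, 53], [16, 29, 52], [16, 30, 51], [16, 29, 51], [15, 28, 48], [41, 52, 65], [110, 118, 118], [104, 111, 112], [84, 90, 90], [42, 44, 44], [19, 17, 17]]
foot [ 24.2 -13.1  54. ] [24.2 11.6 54. ]
hand z40 [10.  -9.8 40. ] [10.   8.4 40. ]
top -x [-16.4 -11.6 -16.1] [-16.2   7.1 -16.1]
```

Emit:
carry_out(delta_pos=[[0.0015, 0, 0], [0.0015, 0, 0], [0.0015, 0, 0]], rot=[[0, 0, 0], [0, 0, 0], [0, 0, 0]])

```text
clock: 5.58
eef_pos: [554.4, -144.1, 78.2]
tcp_rot: [3.142, -0.0, 0.2]
contact_force: [-0.1, -0.7, 0.5]
opening: 0.704
grasp_force: 0.0
```

Emit:
carry_out(delta_pos=[[0, 0, 0], [0, 0, 0], [0, 0, 0], [0, 0, 0], [0, 0, 0]], rot=[[0, 0, 0], [0, 0, 0], [0, 0, 0], [0, 0, 0], [0, 0, 0]], claw=0.0, grip_force=60)

```text
clock: 6.2
eef_pos: [554.2, -144.0, 77.9]
tcp_rot: [-3.142, 0.0, 0.2]
contact_force: [0.5, -0.2, -0.3]
opening: 0.232
grasp_force: 59.1
```

Run:
```python
from h import *
s=r.sense();print(s)
move([*s['eef_pos'][:2],170],0.2)
```

```text
{'clock': 6.2, 'qpos': array([-2.56869823e-01,  4.99952982e-01,  1.87607530e+00, -4.14630845e-05,
        7.65684017e-01,  1.11405181e+00]), 'qvel': array([-9.70780800e-05, -3.51452135e-04,  1.58091428e-03, -4.77620627e-04,
       -3.49845528e-04,  1.44972023e-03]), 'joint_efforts': array([ 1.03969832e-01, -6.03408837e+01, -2.40809065e+01,  6.15681033e-02,
       -9.21027409e-02,  1.72285436e-03]), 'eef_pos': array([ 554.2346974 , -144.04083869,   77.94419044]), 'tcp_rot': array([-3.14156567e+00,  1.20051280e-04,  1.99904591e-01]), 'contact_force': array([ 0.51429183, -0.226595  , -0.27140831]), 'wrist_torque': array([-0.03451791,  0.12660847,  0.03250061]), 'grasp_force': 59.11318302154541, 'opening': 0.23211567326842705}
dpos m [-0.     -0.     -0.0921] rot deg [-0.    0.01 -0.01]
```

Emit:
carry_out(delta_pos=[[0, 0, -0.02], [0, 0, -0.05], [0, 0, -0.085], [0, 0, -0.085]], rot=[[0, 0, 0], [0, 0, 0], [0, 0, 0], [0, 0, 0]])

```text
clock: 6.7
eef_pos: [555.9, -144.4, 165.5]
tcp_rot: [3.139, -0.004, 0.2]
contact_force: [-0.7, 0.3, -1.7]
opening: 0.228
grasp_force: 59.0
```

Run:
```python
from h import *
s=r.sense();print(s['eef_pos'],s['contact_force'].round(2),s['grasp_force'])
C=T([554.2,-144,78-85],[np.pi,0,.2]);C[2,3]=163
move([514,193,150],0.413,C)
```

```text
[ 555.91852048 -144.42481791  165.49811556] [-0.69  0.31 -1.66] 58.98986756801605
dpos m [ 0.0276 -0.3383  0.013 ] rot deg [ -0.    0.  -12.2]
```

Emit:
carry_out(delta_pos=[[0.0045, -0.056, 0], [0.009, -0.112, 0], [0.0135, -0.168, 0], [0.018, -0.224, 0.003], [0.0225, -0.28, 0.007], [0.0276, -0.3383, 0.013], [0.0276, -0.3383, 0.013], [0.0276, -0.3383, 0.013]], rot=[[0, 0, -2], [0, 0, -4], [0, 0, -6], [0, 0, -8], [0, 0, -10], [0, 0, -12.2], [0, 0, -12.2], [0, 0, -12.2]])

```text
clock: 7.7
eef_pos: [513.5, 192.8, 149.1]
tcp_rot: [3.141, 0.002, 0.414]
contact_force: [-0.3, -0.1, -0.8]
opening: 0.228
grasp_force: 59.3
```

Emit:
carry_out(delta_pos=[[0, 0, 0], [0, 0, 0]], rot=[[0, 0, 0], [0, 0, 0]])

```text
clock: 7.95
eef_pos: [514.4, 191.8, 150.0]
tcp_rot: [3.142, 0.0, 0.411]
contact_force: [-0.1, 0.7, -1.3]
opening: 0.223
grasp_force: 59.3
```

Run:
```python
from h import *
s=r.sense();print(s['clock'],s['eef_pos'],s['tcp_rot'],s['contact_force'].round(2))
A=T(s['eef_pos'],s['tcp_rot']);im=r.grab_frame('wrist');np.save('w4.npy',A);cv2.imwrite('pics/w4.png',im)
cv2.imwrite('pics/w4c.png',cv2.resize(im[190:390,190:390],None,fx=3,fy=3,interpolation=cv2.INTER_CUBIC))
```

```text
7.95 [514.39618965 191.83981347 149.97622156] [3.14151447e+00 9.14652518e-05 4.10919157e-01] [-0.15  0.71 -1.32]
```

View pics/w4c.png

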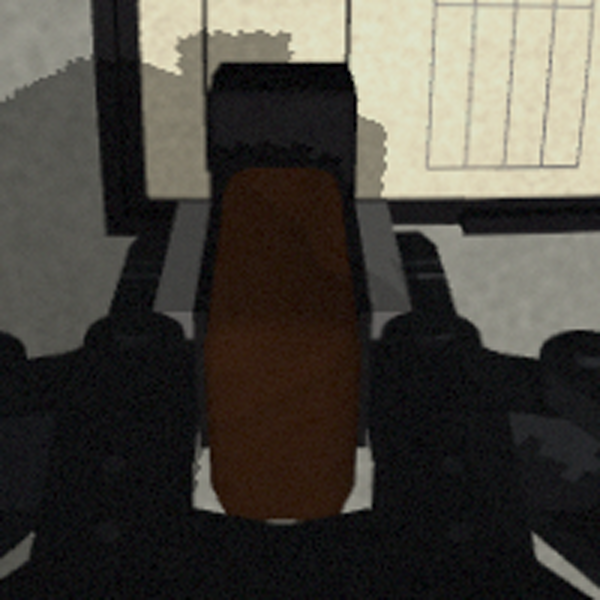

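Run:
```python
from h import *
A=np.load('w4.npy');I=np.linalg.inv(A);im=cv2.imread('pics/w4.png');g=im.max(2).astype(int)
P=lambda a,lo:print(lo,a.tolist())
P(g[150:200,265:300].mean(1).round().astype(int),150)
for rr in (slice(185,190),slice(202,206)):P(g[rr,250:315].mean(0).round().astype(int),250)
def t(px,z):
    p=toplane('wrist',px,z,A);return (np.c_[p,np.ones(len(p))]@I.T)[:,:3].round(1).tolist()
for h in(18,20,24):print(h,'box side lines',t([(258.2,187),(306,187)],h))
zf=A[2,3]-73.9;print('foot front bottom edge',t([(262,211),(307,211)],zf))
```

```text
150 [216, 216, 216, 218, 221, 222, 222, 222, 222, 222, 221, 222, 222, 222, 221, 221, 220, 219, 220, 221, 222, 221, 220, 220, 221, 221, 185, 78, 166, 218, 221, 221, 221, 220, 220, 221, 221, 222, 221, 221, 220, 220, 222, 223, 223, 223, 222, 222, 222, 223]
250 [221, 221, 221, 221, 222, 223, 195, 114, 120, 203, 222, 219, 217, 215, 216, 218, 219, 218, 220, 220, 221, 221, 222, 222, 220, 219, 220, 221, 221, 221, 221, 221, 219, 221, 220, 221, 223, 223, 223, 223, 223, 224, 222, 222, 222, 221, 221, 222, 222, 220, 219, 220, 222, 222, 223, 125, 72, 208, 223, 223, 223, 223, 223, 224, 223]
250 [147, 155, 142, 131, 132, 132, 132, 84, 45, 112, 132, 132, 132, 134, 136, 134, 135, 136, 133, 133, 132, 130, 130, 134, 134, 133, 132, 131, 131, 132, 131, 131, 133, 134, 135, 135, 172, 216, 223, 223, 224, 223, 222, 224, 225, 224, 224, 224, 224, 223, 224, 222, 223, 223, 224, 117, 113, 206, 220, 222, 224, 223, 223, 223, 224]
18 box side lines [[21.0, -19.3, 132.0], [21.0, 18.0, 132.0]]
20 box side lines [[21.4, -19.2, 130.0], [21.4, 17.9, 130.0]]
24 box side lines [[22.3, -18.8, 126.0], [22.3, 17.6, 126.0]]
foot front bottom edge [[18.7, -12.6, 73.9], [18.8, 14.9, 73.9]]
```

Run:
```python
from h import *
A=np.load('w4.npy');I=np.linalg.inv(A);im=cv2.imread('pics/w4.png');g=im.max(2).astype(int)
def t(px,z):
    p=toplane('wrist',px,z,A);return (np.c_[p,np.ones(len(p))]@I.T)[:,:3].round(1).tolist()
for h in(18,20,24):print(h,'box top line',t([(265,177),(300,177)],h))
for c in range(262,308,4):print(c,g[206:218,c].tolist())
for c in (262,270,278,286,294,302):
    k=g[172:183,c];w=222-np.clip(k,0,222);print(c,round((w*np.arange(172,183)).sum()/w.sum(),2),end=' ')
for rr in(212,214,216,218,220,226):print(rr,g[rr,254:264].tolist(),g[rr,303:313].tolist())
```

```text
18 box top line [[28.9, -13.9, 132.0], [28.9, 13.2, 132.0]]
20 box top line [[29.3, -13.8, 130.0], [29.3, 13.1, 130.0]]
24 box top line [[30.0, -13.5, 126.0], [30.1, 12.9, 126.0]]
262 [130, 130, 133, 133, 132, 112, 80, 37, 10, 5, 8, 14]
266 [137, 135, 139, 136, 99, 8, 16, 8, 10, 16, 14, 12]
270 [129, 129, 128, 130, 103, 18, 20, 14, 4, 17, 13, 5]
274 [136, 139, 141, 136, 101, 5, 15, 7, 15, 12, 7, 17]
278 [130, 130, 133, 128, 100, 13, 11, 11, 15, 15, 19, 5]
282 [131, 131, 132, 133, 105, 9, 14, 8, 14, 16, 6, 6]
286 [207, 138, 138, 135, 155, 7, 9, 15, 17, 13, 3, 9]
290 [224, 223, 223, 223, 172, 18, 10, 7, 14, 6, 17, 20]
294 [223, 221, 222, 222, 170, 10, 10, 13, 4, 13, 13, 10]
298 [223, 223, 224, 223, 171, 15, 14, 9, 11, 9, 11, 10]
302 [223, 222, 224, 221, 170, 12, 14, 13, 14, 19, 15, 15]
306 [113, 115, 160, 161, 159, 160, 158, 102, 9, 18, 0, 13]
262 177.02 270 177.1 278 177.11 286 177.09 294 177.06 302 177.17 212 [131, 132, 132, 97, 42, 111, 131, 130, 80, 27] [17, 11, 10, 158, 217, 224, 225, 226, 223, 227]
214 [135, 135, 135, 100, 43, 112, 109, 55, 10, 11] [11, 15, 13, 9, 207, 225, 224, 223, 223, 226]
216 [135, 132, 136, 95, 44, 110, 80, 24, 8, 18] [15, 13, 15, 0, 105, 212, 227, 226, 225, 224]
218 [130, 131, 133, 97, 48, 84, 59, 6, 20, 12] [13, 14, 15, 15, 19, 157, 217, 224, 223, 223]
220 [132, 132, 134, 95, 44, 37, 23, 15, 19, 14] [15, 16, 21, 16, 20, 108, 211, 223, 223, 224]
226 [129, 131, 131, 114, 64, 19, 22, 20, 26, 25] [32, 21, 26, 25, 26, 18, 208, 223, 223, 223]
```

Emit:
carry_out(delta_pos=[[0.0047, -0.0008, 0.01], [0.0047, -0.0008, 0.025], [0.0047, -0.0008, 0.038], [0.0047, -0.0008, 0.042], [0.0047, -0.0008, 0.042], [0.0047, -0.0008, 0.042]], rot=[[0, 0, 0], [0, 0, 0], [0, 0, 0], [0, 0, 0], [0, 0, 0], [0, 0, 0]])

```text
clock: 8.75
eef_pos: [518.4, 195.8, 108.3]
tcp_rot: [3.142, -0.001, 0.413]
contact_force: [-0.3, 0.1, -0.7]
opening: 0.228
grasp_force: 59.3
```

Run:
```python
from h import *
A=np.load('w4.npy');s=r.sense();B=T(s['eef_pos'],s['tcp_rot'])
print('tool shift from w4',(np.linalg.inv(A)@B)[:3,3].round(2),s['tcp_rot'].round(4),s['contact_force'].round(2),s['wrist_torque'].round(3),'world want',(A@[4.7,-.8,0,1])[:3])
im=r.grab_frame('wrist');cv2.imwrite('pics/w5.png',im)
cv2.imwrite('pics/w5c.png',cv2.resize(im[150:290,200:370],None,fx=4,fy=4,interpolation=cv2.INTER_CUBIC))
```

```text
tool shift from w4 [ 5.23 -2.02 41.71] [ 3.1416e+00 -5.0000e-04  4.1290e-01] [-0.26  0.11 -0.67] [ 0.026  0.027 -0.002] world want [518.38537196 194.45064174 149.97572913]
```

View pics/w5c.png

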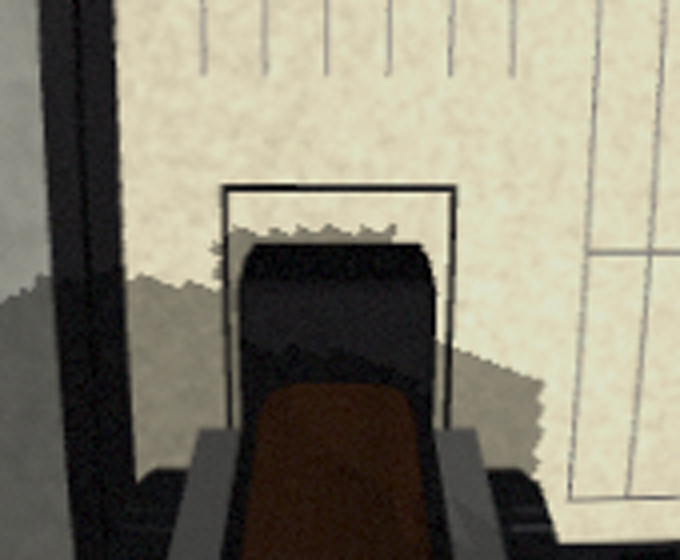

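Run:
```python
from h import *
B=now();I=np.linalg.inv(B)
def t(px,z):
    p=toplane('wrist',px,z,B);return (np.c_[p,np.ones(len(p))]@I.T)[:,:3].round(1).tolist()
print(B[:3,3])
for h in(18,22):print(h,t([(256.2,200),(312.8,200),(284.6,196.4)],h))
print(t([(261,210.4),(307.6,210.4)],B[2,3]-73.9))
# two-view height of box top line: tool-x row 177.05 in w4
A=np.load('w4.npy')
o1,v1=rays('wrist',[(284,177.05)],A);o2,v2=rays('wrist',[(284,196.4)],B)
e=A[:3,0];a=np.array([[v1[0]@e,-(v2[0]@e)],[v1[0,2],-v2[0,2]]]);s=np.linalg.solve(a,[(o2-o1)@e,o2[2]-o1[2]]);print('h',o1[2]+s[0]*v1[0,2])
```

```text
[518.45237799 195.79791157 108.42550527]
18 [[21.3, -17.5, 90.4], [21.4, 19.8, 90.4], [23.8, 1.2, 90.4]]
22 [[22.4, -17.1, 86.4], [22.4, 19.4, 86.4], [24.8, 1.2, 86.4]]
[[19.1, -13.2, 73.9], [19.1, 15.2, 73.9]]
h 12.810594661885574
```

Emit:
carry_out(delta_pos=[[0, 0, 0.006], [0, 0, 0.011], [0, 0, 0.011], [0, 0, 0.011]], rot=[[0, 0, 0], [0, 0, 0], [0, 0, 0], [0, 0, 0]])

```text
clock: 9.3
eef_pos: [518.1, 195.6, 96.9]
tcp_rot: [3.142, 0.0, 0.413]
contact_force: [-0.1, 0.4, -0.9]
opening: 0.228
grasp_force: 59.3
```

Emit:
carry_out(delta_pos=[[0, 0, 0.0015], [0, 0, 0.0025], [0, 0, 0.0025]], rot=[[0, 0, 0], [0, 0, 0], [0, 0, 0]])

```text
clock: 9.68
eef_pos: [518.1, 195.6, 94.4]
tcp_rot: [-3.142, 0.0, 0.413]
contact_force: [-0.5, 0.3, -0.1]
opening: 0.225
grasp_force: 59.3
```

Emit:
carry_out(delta_pos=[[0, 0, 0.001], [0, 0, 0.001], [0, 0, 0.001]], rot=[[0, 0, 0], [0, 0, 0], [0, 0, 0]])

```text
clock: 10.05
eef_pos: [518.2, 195.6, 93.5]
tcp_rot: [3.142, -0.0, 0.413]
contact_force: [-1.3, -1.1, -1.2]
opening: 0.229
grasp_force: 59.3
```

Emit:
carry_out(delta_pos=[[0, 0, 0.001], [0, 0, 0.001], [0, 0, 0.001]], rot=[[0, 0, 0], [0, 0, 0], [0, 0, 0]])

```text
clock: 10.42
eef_pos: [518.1, 195.6, 92.4]
tcp_rot: [-3.142, 0.0, 0.413]
contact_force: [1.2, 0.1, -1.0]
opening: 0.227
grasp_force: 59.3
```

Emit:
carry_out(delta_pos=[[0, 0, 0.001], [0, 0, 0.001], [0, 0, 0.001]], rot=[[0, 0, 0], [0, 0, 0], [0, 0, 0]])

```text
clock: 10.8
eef_pos: [518.2, 195.6, 91.5]
tcp_rot: [-3.142, -0.0, 0.413]
contact_force: [0.7, -0.0, -0.5]
opening: 0.228
grasp_force: 59.4
```

Emit:
carry_out(delta_pos=[[0, 0, 0.0008], [0, 0, 0.0008], [0, 0, 0.0008]], rot=[[0, 0, 0], [0, 0, 0], [0, 0, 0]])

```text
clock: 11.18
eef_pos: [518.2, 195.7, 90.8]
tcp_rot: [-3.142, -0.0, 0.413]
contact_force: [-1.5, 0.7, 1.7]
opening: 0.224
grasp_force: 59.6
```

Emit:
carry_out(delta_pos=[[0, 0, 0.0005], [0, 0, 0.0008], [0, 0, 0.0008]], rot=[[0, 0, 0], [0, 0, 0], [0, 0, 0]])

```text
clock: 11.55
eef_pos: [518.2, 195.7, 90.0]
tcp_rot: [-3.142, -0.0, 0.413]
contact_force: [-1.0, 0.3, 3.4]
opening: 0.225
grasp_force: 59.9
```

Run:
```python
from h import *
for k in range(2):
    s=r.sense();print(s['clock'],s['eef_pos'].round(2),s['contact_force'].round(2),s['wrist_torque'].round(3));r.grab_frame('top')
```

```text
11.55 [518.21 195.71  90.02] [-1.    0.25  3.43] [ 0.05   0.237 -0.051]
11.6 [518.24 195.72  90.03] [-1.27  1.07  3.8 ] [-0.003  0.163 -0.012]
```

Emit:
carry_out(delta_pos=[[0, 0, 0.0006], [0, 0, 0.0012], [0, 0, 0.0012]], rot=[[0, 0, 0], [0, 0, 0], [0, 0, 0]])

```text
clock: 12.02
eef_pos: [518.6, 195.9, 89.1]
tcp_rot: [-3.142, -0.001, 0.413]
contact_force: [-0.9, 0.2, 7.9]
opening: 0.223
grasp_force: 60.4
```

Run:
```python
from h import *
for k in range(2):
    s=r.sense();print(s['clock'],s['eef_pos'].round(2),s['contact_force'].round(2),s['wrist_torque'].round(3));r.grab_frame('top')
```

```text
12.025 [518.59 195.86  89.07] [-0.88  0.24  7.93] [0.083 0.214 0.027]
12.075 [518.59 195.86  89.1 ] [-1.82  1.87  7.08] [ 0.142  0.194 -0.011]
```

Emit:
carry_out(delta_pos=[[0, 0, 0.0004], [0, 0, 0.0008], [0, 0, 0.0008]], rot=[[0, 0, 0], [0, 0, 0], [0, 0, 0]])

```text
clock: 12.5
eef_pos: [518.9, 196.0, 88.5]
tcp_rot: [3.142, -0.002, 0.413]
contact_force: [-1.8, 0.7, 9.5]
opening: 0.229
grasp_force: 60.7
```

Run:
```python
from h import *
for k in range(3):
    s=r.sense();print(s['clock'],s['eef_pos'].round(2),s['contact_force'].round(2),s['wrist_torque'].round(3));r.grab_frame('top')
```

```text
12.5 [518.86 195.97  88.54] [-1.79  0.72  9.55] [ 0.104  0.173 -0.049]
12.55 [518.87 195.97  88.55] [-1.96  0.74  9.49] [0.067 0.17  0.029]
12.6 [518.9  195.98  88.59] [-2.39  0.6   9.34] [0.083 0.207 0.011]
```

Emit:
carry_out(delta_pos=[[0, 0, 0.0003], [0, 0, 0.0003], [0, 0, 0.0003], [0, 0, 0.0003], [0, 0, 0.0003], [0, 0, 0.0003], [0, 0, 0.0003], [0, 0, 0.0003]], rot=[[0, 0, 0], [0, 0, 0], [0, 0, 0], [0, 0, 0], [0, 0, 0], [0, 0, 0], [0, 0, 0], [0, 0, 0]])

```text
clock: 13.65
eef_pos: [519.0, 196.0, 88.4]
tcp_rot: [3.142, -0.002, 0.413]
contact_force: [-1.8, -0.3, 10.8]
opening: 0.228
grasp_force: 60.8
```

Emit:
carry_out(delta_pos=[[0, 0, 0], [0, 0, 0], [0, 0, 0]], rot=[[0, 0, 0], [0, 0, 0], [0, 0, 0]])

```text
clock: 14.02
eef_pos: [519.0, 196.0, 88.4]
tcp_rot: [3.142, -0.002, 0.413]
contact_force: [-1.6, 1.3, 9.7]
opening: 0.226
grasp_force: 60.8
```

Emit:
carry_out(delta_pos=[[0, 0, -0.002], [0, 0, -0.005], [0, 0, -0.012], [0, 0, -0.03], [0, 0, -0.06], [0, 0, -0.08], [0, 0, -0.08]], rot=[[0, 0, 0], [0, 0, 0], [0, 0, 0], [0, 0, 0], [0, 0, 0], [0, 0, 0], [0, 0, 0]])

```text
clock: 14.9
eef_pos: [519.3, 196.0, 169.9]
tcp_rot: [3.141, -0.004, 0.413]
contact_force: [-0.0, -0.1, -1.6]
opening: 0.226
grasp_force: 59.5
```

Run:
```python
from h import *
s=r.sense();print(s['clock'],s['eef_pos'].round(2),s['tcp_rot'],s['contact_force'].round(2),s['opening'])
im=r.grab_frame('wrist');cv2.imwrite('pics/w6.png',im);np.save('w6.npy',T(s['eef_pos'],s['tcp_rot']))
cv2.imwrite('pics/w6c.png',cv2.resize(im[80:360,150:420],None,fx=2,fy=2,interpolation=cv2.INTER_CUBIC))
```

```text
14.9 [519.27 196.03 169.89] [ 3.1413407  -0.00392705  0.41283423] [-0.03 -0.05 -1.55] 0.22592901387423445
```

View pics/w6c.png

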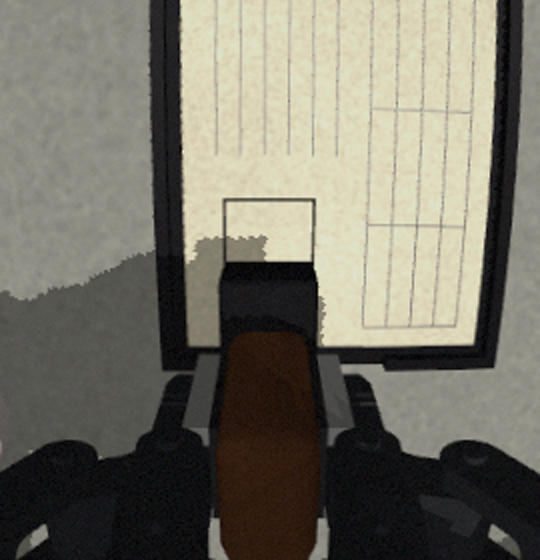

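Emit:
carry_out(delta_pos=[[-0.03, 0, -0.02], [-0.06, 0, -0.03], [-0.06, 0, -0.03], [-0.06, 0, -0.03]], rot=[[0, 0, 0], [0, 0, 0], [0, 0, 0], [0, 0, 0]])

```text
clock: 15.45
eef_pos: [463.5, 171.7, 197.2]
tcp_rot: [-3.142, -0.0, 0.413]
contact_force: [0.1, 0.4, -0.6]
opening: 0.225
grasp_force: 59.4
```

Run:
```python
from h import *
s=r.sense();print(s['clock'],s['eef_pos'].round(2),s['tcp_rot'],s['contact_force'].round(2),s['opening'])
im=r.grab_frame('wrist');cv2.imwrite('pics/w7.png',im);A=T(s['eef_pos'],s['tcp_rot']);np.save('w7.npy',A)
for c in([514,193,19],):print(proj('wrist',c,A))
cv2.imwrite('pics/w7c.png',cv2.resize(im[100:300,190:390],None,fx=3,fy=3,interpolation=cv2.INTER_CUBIC))
```

```text
15.45 [463.46 171.68 197.18] [-3.14156930e+00 -3.81763919e-05  4.12774480e-01] [ 0.05  0.37 -0.57] 0.2249532225246965
[[283.88683739 139.39136395]]
```

View pics/w7c.png

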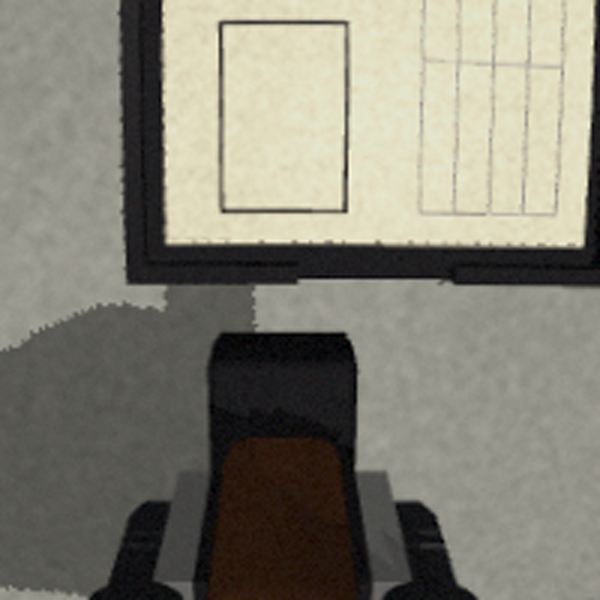

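Run:
```python
from h import *
A=np.load('w7.npy')
f=lambda u,v:(190+(u+.5)/3-.5,100+(v+.5)/3-.5)
print('box',rect(toplane('wrist',[f(220.5,21.5),f(348,21.5),f(346,211),f(221,211)],18,A)[:,:2]))
move([556.5,-143.1,150],0.205)
```

```text
box (array([514.8, 193. ]), np.float64(0.4129), (57.9, 38.3))
dpos m [-0.0413  0.3256  0.0471] rot deg [0.000e+00 1.000e-02 1.191e+01]
```

Emit:
carry_out(delta_pos=[[-0.007, 0.054, 0], [-0.014, 0.108, 0], [-0.021, 0.162, 0], [-0.028, 0.216, 0.01], [-0.035, 0.27, 0.025], [-0.0413, 0.3256, 0.047], [-0.0413, 0.3256, 0.047], [-0.0413, 0.3256, 0.047]], rot=[[0, 0, 2], [0, 0, 4], [0, 0, 6], [0, 0, 8], [0, 0, 10], [0, 0, 11.9], [0, 0, 11.9], [0, 0, 11.9]])

```text
clock: 16.5
eef_pos: [555.9, -143.2, 149.7]
tcp_rot: [-3.141, 0.001, 0.204]
contact_force: [-0.1, 0.1, -0.3]
opening: 0.226
grasp_force: 59.5
```

Emit:
carry_out(delta_pos=[[0, 0, 0], [0, 0, 0], [0, 0, 0]], rot=[[0, 0, 0], [0, 0, 0], [0, 0, 0]])

```text
clock: 16.88
eef_pos: [556.1, -142.6, 151.0]
tcp_rot: [3.141, -0.001, 0.206]
contact_force: [0.1, -0.1, -1.0]
opening: 0.225
grasp_force: 59.5
```

Run:
```python
from h import *
s=r.sense();print(s['clock'],s['eef_pos'].round(2),s['tcp_rot'].round(4),s['contact_force'].round(2))
A=now();im=r.grab_frame('wrist');cv2.imwrite('pics/w8.png',im);np.save('w8.npy',A)
move([556.5,-143.1,90],0.205)
cv2.imwrite('pics/w8c.png',cv2.resize(im[150:320,190:390],None,fx=3,fy=3,interpolation=cv2.INTER_CUBIC))
```

```text
16.875 [ 556.15 -142.6   151.02] [ 3.1413e+00 -6.0000e-04  2.0620e-01] [ 0.13 -0.14 -1.02]
dpos m [0.0003 0.0004 0.0609] rot deg [ 0.02 -0.03  0.06]
```

View pics/w8c.png

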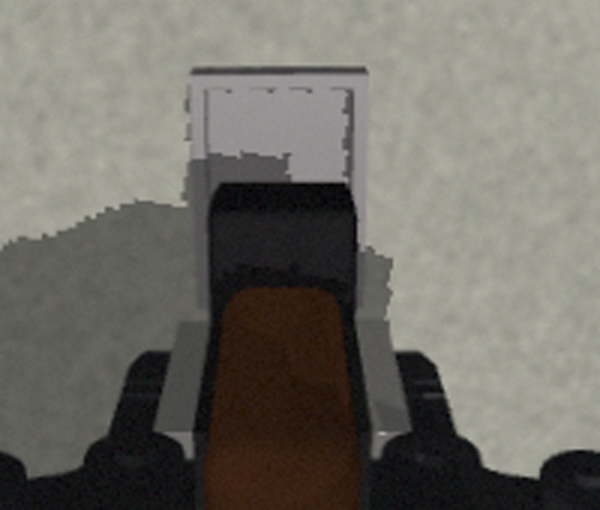

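Run:
```python
from h import *
A=np.load('w8.npy');I=np.linalg.inv(A)
f=lambda u,v:(190+(u+.5)/3-.5,150+(v+.5)/3-.5)
def t(px,z):
    p=toplane('wrist',px,z,A);return (np.c_[p,np.ones(len(p))]@I.T)[:,:3].round(1).tolist()
print('dock +x corners',t([f(191,73),f(368,73)],12),'inner',t([f(206,89),f(350,89)],12))
print('foot',t([f(215,183),f(353,183)],A[2,3]-73.9))
```

```text
dock +x corners [[30.2, -23.8, 139.0], [30.2, 23.3, 139.0]] inner [[25.8, -19.8, 139.0], [25.8, 18.6, 139.0]]
foot [[19.1, -13.2, 73.9], [19.1, 14.9, 73.9]]
```

Emit:
carry_out(delta_pos=[[0.001, -0.001, 0.03], [0.001, -0.001, 0.055], [0.001, -0.001, 0.064], [0.001, -0.001, 0.067], [0.001, -0.001, 0.069], [0.001, -0.001, 0.069], [0.001, -0.001, 0.069]], rot=[[0, 0, 0], [0, 0, 0], [0, 0, 0], [0, 0, 0], [0, 0, 0], [0, 0, 0], [0, 0, 0]])

```text
clock: 17.8
eef_pos: [557.1, -142.2, 82.1]
tcp_rot: [3.141, -0.001, 0.205]
contact_force: [0.3, 0.4, 0.6]
opening: 0.227
grasp_force: 59.5
```

Emit:
carry_out(delta_pos=[[0, 0, 0.001], [0, 0, 0.002], [0, 0, 0.002]], rot=[[0, 0, 0], [0, 0, 0], [0, 0, 0]])

```text
clock: 18.18
eef_pos: [556.7, -142.1, 79.5]
tcp_rot: [-3.141, 0.0, 0.205]
contact_force: [-0.0, 0.1, 0.1]
opening: 0.227
grasp_force: 59.5
```

Emit:
carry_out(delta_pos=[[0, 0, 0.0008], [0, 0, 0.0008], [0, 0, 0.0008]], rot=[[0, 0, 0], [0, 0, 0], [0, 0, 0]])

```text
clock: 18.55
eef_pos: [556.7, -142.1, 78.8]
tcp_rot: [-3.142, 0.0, 0.205]
contact_force: [0.3, -0.0, -0.4]
opening: 0.227
grasp_force: 59.5
```

Emit:
carry_out(delta_pos=[[0, 0, 0.0006], [0, 0, 0.0006], [0, 0, 0.0006]], rot=[[0, 0, 0], [0, 0, 0], [0, 0, 0]])

```text
clock: 18.92
eef_pos: [556.8, -142.1, 78.2]
tcp_rot: [3.142, -0.0, 0.205]
contact_force: [-0.8, 0.1, -0.5]
opening: 0.225
grasp_force: 59.5
```

Emit:
carry_out(delta_pos=[[0, 0, 0.0004], [0, 0, 0.0004], [0, 0, 0.0004]], rot=[[0, 0, 0], [0, 0, 0], [0, 0, 0]])

```text
clock: 19.3
eef_pos: [556.8, -142.1, 77.9]
tcp_rot: [3.142, -0.0, 0.205]
contact_force: [-0.4, -0.1, 1.5]
opening: 0.226
grasp_force: 60.0
```

Emit:
carry_out(delta_pos=[[0, 0, 0.0004], [0, 0, 0.0004], [0, 0, 0.0004]], rot=[[0, 0, 0], [0, 0, 0], [0, 0, 0]])

```text
clock: 19.68
eef_pos: [557.0, -142.1, 77.9]
tcp_rot: [3.141, -0.0, 0.205]
contact_force: [-1.1, 1.1, 6.5]
opening: 0.226
grasp_force: 60.7
```

Seated on the dock floor; back off a touch and open.

Emit:
carry_out(delta_pos=[[0, 0, -0.0005], [0, 0, -0.0005]], rot=[[0, 0, 0], [0, 0, 0]])

```text
clock: 19.92
eef_pos: [556.8, -142.1, 77.9]
tcp_rot: [3.142, -0.0, 0.205]
contact_force: [-0.9, 0.0, 2.1]
opening: 0.228
grasp_force: 59.8
```

Emit:
carry_out(delta_pos=[[0, 0, 0], [0, 0, 0], [0, 0, 0], [0, 0, 0], [0, 0, 0], [0, 0, 0]], rot=[[0, 0, 0], [0, 0, 0], [0, 0, 0], [0, 0, 0], [0, 0, 0], [0, 0, 0]], claw=0.07, grip_force=20)

```text
clock: 20.68
eef_pos: [556.8, -142.1, 77.9]
tcp_rot: [3.142, -0.0, 0.205]
contact_force: [0.3, -0.1, 1.0]
opening: 0.818
grasp_force: 0.0
```

Emit:
carry_out(delta_pos=[[0, 0, -0.01], [0, 0, -0.03], [0, 0, -0.06], [0, 0, -0.1], [0, 0, -0.14], [0.03, 0, -0.17], [0.03, 0, -0.17], [0.03, 0, -0.17]], rot=[[0, 0, 0], [0, 0, 0], [0, 0, 0], [0, 0, 0], [0, 0, 0], [0, 0, 0], [0, 0, 0], [0, 0, 0]])

```text
clock: 21.68
eef_pos: [585.2, -135.8, 247.4]
tcp_rot: [-3.141, 0.001, 0.205]
contact_force: [-0.9, 0.1, -0.4]
opening: 0.819
grasp_force: 0.0
```

Run:
```python
from h import *
s=r.sense();print(s['clock'],s['eef_pos'].round(2),s['opening'],s['contact_force'].round(2))
im=r.grab_frame('wrist');cv2.imwrite('pics/w9.png',im)
```

```text
21.675 [ 585.23 -135.83  247.44] 0.8185686930291722 [-0.89  0.11 -0.41]
```

View pics/w9.png

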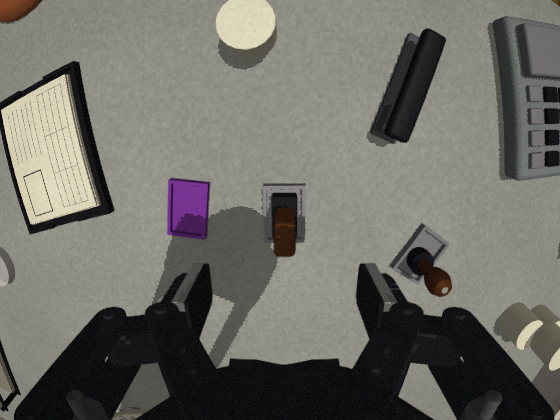

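The stamp is standing upright in its grey dock at about (285, 215), and nothing else has moved. Handing in.

```bash
python3 -c "
from rig import r
print(r.sign_off())"
```

```text
the job is handed in; nothing more can be done
None
```

I pressed the stamp centred in the box at about 11 N for over a second, lifted it straight off and stood it back upright in its dock; the camera showed no visible ink in the box afterwards, so I could not confirm the print itself.

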